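# Refit the grating drum

## Task

Get the countertop grater ready for work: take the long drum from the rack, hook the pin at one end under the lip on the motor housing with the drum sloping, then lower the other end gently into the open saddle, without letting it drop, so that the drum lies level. Then swing the keeper bar all the way across over the pin in the saddle, and push the catch pan fully home under the drum (the pan at any time). Leave the short drum in the rack and do not disturb the other things on the counter.

Things in the scene. Friction and masses are not known exactly. Their poses are not given: they have to be found in the camera images.
- grater: the countertop grating machine, fixed: bare metal, 150 mm deep (x) by 304 wide (y). Origin on the counter under the middle of the place where the drum lies; axes: x away from the robot at yaw 0, y towards its open (saddle) end, z up. From y = -204 to -104 mm stands the motor housing, 190 mm high. On the housing's +y face is the mouth with the lip (lip), at the +y end the saddle block (saddle), and between them the catch pan. The base plate is 12 mm thick.
- lip (a point): middle of the lower front (+y) edge of the fixed lip over the mouth, at (0, -80, 127) mm in the grater's frame, same axes. The mouth under the lip has its floor 24 mm below this point, is 24 mm wide in x between two cheeks and goes 24 mm back (-y) to the housing; the floor sticks out 21 mm beyond the lip in +y. The lip is 8 mm thick, 44 mm wide. A pin 14 mm thick goes under it when the drum slopes about 15 to 25 degrees, free end up; it cannot go in level.
- seat (a point): where the drum's centre comes to lie, at (0, 0, 110) mm in the grater's frame, same axes; the seated drum's axis runs level along y. It then has about 4 mm of play along y either way.
- saddle (a point): where the axis of the free pin comes to lie, in the middle of the open-topped saddle, at (0, 78, 110) mm in the grater's frame. The saddle block spans y = 59 to 92 mm and x = -30 to 30 mm, its groove is 18 mm wide at the bottom with flared sides, bottom 7 mm below this point, top of the sides about 3 mm above it.
- keeper (a joint): the keeper, a flat dark steel bar 14 mm wide, 8 thick, reaching 90 mm from a vertical pivot at (-60, 78) mm in the grater's frame, its top 127 mm above the counter. 0: it points along the grater's +y, clear of the saddle (open); 1.571 rad: swung horizontally, clockwise from above, until it points along +x, across and just above the pin in the saddle (stop). Turns with light friction (under 1 N at the knob) and stays where it is left.
- keeper_knob (a point): middle of the upright black knob on the keeper, 14 mm across, 22 high, 80 mm from the pivot, 138 mm above the counter; its top is 11 mm above this point, its foot on the bar 11 mm below.
- pan (a joint): the white catch pan under the drum, 125 mm deep, 112 wide, 45 high, in guides in the grater's base: metres pulled out to the grater's -x; 0 is fully home (stop), its front rim then 79 mm in front (-x) of the grater's origin. Slides with about 2 N of friction.
- pan_front (a point): middle of the front edge of the pan's rim, 55 mm above the counter; the rim stands 8 mm out from the pan's front wall and is 6 mm thick; front wall below it runs down to 13 mm above the counter.
- drum_center (a point): centre of the long grating drum (loose, about 0.4 kg, bare steel): shell 44 mm across and 110 mm long, its axis along z, with a pin 14 mm across and 37 mm long standing out of the middle of each end; both ends alike. It starts upright in one of the two holes of the rack, the shell resting on the rack's top, centre 95 mm above the counter.
- drum_end_a (a point): tip of the drum's pin at its -z end, 92 mm from the centre (the lower end at the start).
- drum_end_b (a point): tip of the drum's pin at its +z end, 92 mm from the centre (the upper end at the start).
- spare_center (a point): centre of the short spare drum (loose): as the long one, but its shell is only 70 mm long; stands upright in the other hole, centre 75 mm above the counter. It does not fit the grater.
- rack: grey plastic drum rack, fixed, 200 (x) by 90 (y) by 40 mm high, origin in the middle of its underside; two holes 20 mm wide through it at x = -60 and +60 mm, in which the drums' lower pins hang loosely.
- sauce: red sauce bottle, 64 mm across, 190 tall, at the back of the counter; bystander, origin on its underside.
- shaker: glass shaker with a steel cap, 48 mm across, 90 tall, standing between the rack and the grater, nearer the robot; bystander, origin on its underside.
- bowl: small steel bowl, 110 mm across, 50 high, at the back left; bystander, origin on its underside.
- mug: white mug, 80 mm across, 90 high, right of the grater; bystander, origin on its underside.
- spatula: spatula lying on the counter, front right; bystander, origin on its underside.
- brush: brush lying on the counter, front left; bystander, origin on its underside.
- jar: amber jar with a steel cap, 72 mm across, 110 tall, behind the grater; bystander, origin on its underside.
Not all that is in view belongs to the job. What is shaped like the part that bears drum_center but orange is not meant.

How it is judged:
On the way, in this order (a step that is already met when the one before it is completed fails the run):
1. one end pin of the long drum is under the lip, at least 6 mm behind its edge, while the other end is still raised (drum sloping more than 7 degrees) (((y of drum_end_a in the frame of lip between -0.03 and -0.006 m and z of drum_end_a in the frame of lip between -0.03 and 0 m and x of drum_end_a in the frame of lip between -0.012 and 0.012 m and angle between drum_center's own z axis and vertical below 1.45 rad) or (y of drum_end_b in the frame of lip between -0.03 and -0.006 m and z of drum_end_b in the frame of lip between -0.03 and 0 m and x of drum_end_b in the frame of lip between -0.012 and 0.012 m and angle between drum_center's own z axis and vertical above 1.69 rad))), for 0.1 s.
2. the long drum lies level in the mouth and the saddle (distance between drum_center and seat below 0.009 m and angle between the z axis of drum_center and the y axis of seat, either way round below 0.06 rad and ((y of drum_end_a in the frame of lip between -0.03 and -0.006 m and z of drum_end_a in the frame of lip between -0.03 and 0 m and x of drum_end_a in the frame of lip between -0.012 and 0.012 m) or (y of drum_end_b in the frame of lip between -0.03 and -0.006 m and z of drum_end_b in the frame of lip between -0.03 and 0 m and x of drum_end_b in the frame of lip between -0.012 and 0.012 m))), for 0.2 s.
3. the keeper is swung across over the pin, with the drum in place (all of step 2 and value of joint keeper above 1.4 rad), for 0.2 s.
At the end, for the whole second after the job is handed in: The long drum lies at rest level in the grater (centre within 9 mm of its seat, axis within 3.4 degrees), one pin under the lip; the keeper is across (at least 1.4 of 1.57 rad); the pan is home within 8 mm; the short drum stands in the rack within 20 mm of where it was (all of step 3 and value of joint pan below 0.008 m and distance of spare_center from where it was at the start of the episode below 0.02 m and angle between spare_center's own z axis and vertical below 0.2 rad and linear speed of drum below 0.02 m/s); the robot touches nothing.
It fails at once if the drum is dropped or slammed into the grater (turning faster than 5 rad/s close to its seat) (distance between drum_center and seat below 0.1 m and angular speed of drum above 5 rad/s).
It fails at once if the short drum is taken from the rack or tipped (distance of spare_center from where it was at the start of the episode above 0.03 m or angle between spare_center's own z axis and vertical above 0.35 rad).
It fails at once if another thing on the counter is shifted by more than 50 mm (distance of any of sauce, shaker, bowl, mug, spatula, brush, jar from where it was at the start of the episode above 0.05 m).
It also fails if it takes over 58 s, if anything falls off the work surface, if the arm or the gripper's body presses on something with over 40 N, if the wrist force passes 120 N, or if a joint passes its speed limit or range.

## Robot

A 6-joint arm with a two-finger parallel gripper is mounted at the origin on the work surface. World frame = base frame: x ahead of the robot, y to its left, z up, the work surface at z = 0. Lengths are in m, angles in rad, forces in N, time in s.
With the tool pointing down it reaches from about 0.375 to 0.9 m from the base axis. Payload 3.1 kg.
Tool frame: the origin (TCP) lies between the finger pads; the fingertips stand manip.nose_length ahead of it and the grasp point (between the pads) lies 5 mm behind it (manip.nose_length is the distance from the TCP to the fingertips, in m); z points along the fingers, y is the line along which they close (so a half turn about z gives the same grasp; the last joint's range is limited). The gripper opens to 85 mm and grips with 20 to 120 N. Pads are 22 mm wide; open, the fingers measure 114 mm over their backs; the gripper's body (76 mm by 85 mm) begins 54 mm behind the grasp point. The pads swing forward as they close: fully open they stand 13 mm farther back than shut.
Start: joints at [-1.387, 0.527, 1.433, -0, 1.181, -0.178], TCP at [0.221, -0.585, 0.218] pointing down, gripper open.
Joint ranges: [-3.08, 3.08], [-0.75, 2.2], [0.22, 2.44], [-1.43, 4.57], [0, 2.65], [-2.85, 2.85]. Speed limits (rad/s): [2.79, 2.79, 3.14, 3.14, 3.14, 3.14].

## Interface

Orientations are given as a unit quaternion [x, y, z, w].
In Python, from station import monitor, eyes, job, manip gives the robot as it stands.
- The arm moves only by the shell command python3 -m pendant 'ROWS' [FORCE]. ROWS is JSON, a list that holds one entry, the list of rows, each a list of 7 numbers: the shift along the tool's x, y, z as a fraction of full scale, then the turn, a rotation vector about the tool's x, y, z as a fraction of full scale, then the opening, from 0 (shut) to 1 (fully open). A call has 1 to 20 rows; each row shifts and turns the commanded pose from where the row before left it, along the tool's axes as they then stand; what a row does not reach is not made up. Full scale, the value 1, is 800 mm for a shift and 0.12 rad for a turn. A row lasts 1/10 s, in which the tool goes at most 50 mm and 8.59 degrees, less where a joint would pass 70% of its speed; a pose out of reach is approached as far as the arm can. A call with a number of a shift or a turn outside -1 to 1 is refused whole. A call with a gripper value outside its range is refused whole. The fingers move at their own pace and stop on an object; FORCE is the grip in N (left out, the last holds). Time passes only in rows, so rows that do not move let the fingers close. It gives the time, the measured TCP pose, the force, the opening and the grip force at its end, in the units of the state.
- monitor.sense(): the state, without advancing time (a new reading comes with each control period).
- eyes.snapshot(name): name is "side" or "top" or "wrist"; returns a dict with "pixels" (400x640x3 uint8, red, green, blue), "depth" (400x640 float32, m along the optical axis (not along the pixel's ray), 0 where there is no reading), "intrinsics" (3x3 intrinsics, pixels), "eye" and "attitude" of the camera in the world. Camera axes: x right, y down, z forward; pixel columns grow to the right and rows downward; lengths in m; the calibration is good to about 2 mm. A picture is of the moment at which its call begins.
- job.sign_off(): hands the job in; it is judged then, once.
The state is a dict: "t": time; "q": joint angles; "qd": joint speeds; "tau": joint torques, N m; "tcp_pos": TCP position; "tool_rot": TCP orientation; "force": force on the tool from outside, world axes, zero at the start; "ft_torque": the same for the moment, N m; "finger_gap": opening from 0.0 (shut) to 1.0 (fully open); "gripper_force": force on a finger pad.
Only numpy, scipy, OpenCV 4.12 (cv2) and the standard library are available. Lean on these libraries where they do the work, as an engineer would, in place of code of your own. Each camera call takes 0.05 s, during which the arm holds its last target. There are 200 camera calls.

## Working session

There is one attempt and no reset: what is moved stays moved. The work goes in short steps, Python scripts to look and compute and a shell command to move; the robot and the scene stay as the last step left them, time stands still between calls to the robot, and variables do not carry over. Pictures are saved under pics/ and viewed, at most 10 in all, crops included, and the job is handed in when it is done.

```bash
mkdir -p pics; ls
python3 - <<'E'
from station import monitor, eyes, job, manip
import cv2,numpy as np
s=monitor.sense();print({k:np.round(v,3).tolist() for k,v in s.items()}, manip.nose_length)
for n in ("top","side"):
    d=eyes.snapshot(n);np.savez('pics/'+n+'0.npz',**d)
    cv2.imwrite(f'pics/{n}0.png',d['pixels'][:,:,::-1]);print(n,np.round(d['eye'],3),np.round(d['attitude'],3),d['intrinsics'].tolist())
E
```

```text
pics
{'t': 0.0, 'q': [-1.388, 0.528, 1.434, -0.0, 1.181, -0.179], 'qd': [-0.001, -0.001, -0.001, -0.0, 0.002, 0.003], 'tau': [-0.002, -44.236, -17.802, -0.0, 0.008, -0.0], 'tcp_pos': [0.221, -0.584, 0.217], 'tool_rot': [0.984, 0.18, -0.0, -0.001], 'force': [-0.115, 0.031, -0.054], 'ft_torque': [-0.01, 0.025, 0.033], 'gripper_force': 0.0, 'finger_gap': 1.002} 0.014
top [ 0.204 -0.029  1.682] [-0.696  0.71  -0.077  0.072] [[461.72572190018906, 0.0, 318.2063494855483], [0.0, 461.72572190018906, 195.3840134673237], [0.0, 0.0, 1.0]]
side [0.034 0.929 1.169] [-0.229  0.891 -0.381  0.098] [[444.62125962902047, 0.0, 315.80367774161687], [0.0, 444.62125962902047, 198.99495533545456], [0.0, 0.0, 1.0]]
```

View pics/top0.png

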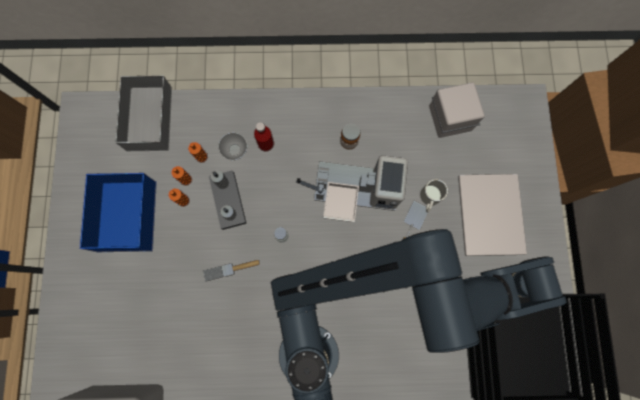

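View pics/side0.png

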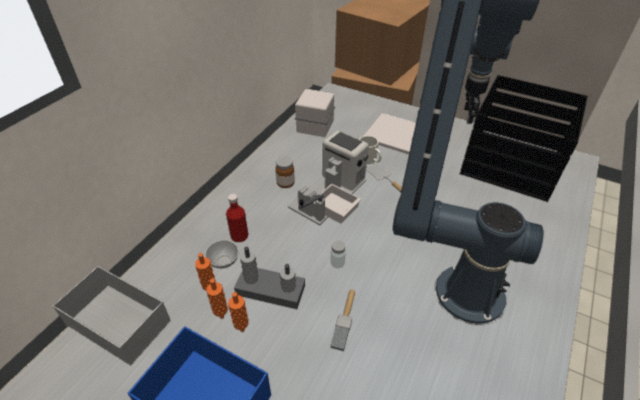

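The top view shows the grey rack at (227,200) with two steel drums: one at (217,177) and one at (227,211). The side view shows them at (248,265), the taller, and (288,280), the shorter. The grater is at (355,185) with its housing at (391,178), pan rim at (341,202) and open keeper at (308,184).

Possible mix-ups for the long drum: steel (217,177), short steel (227,211), and orange (198,152), (181,176), (178,196). I choose the steel one at (217,177) because it is taller in the side view. Next I'll measure, with a close crop.

```bash
cat > h.py <<'E'
import numpy as np,cv2
from scipy.spatial.transform import Rotation as R
def cloud(d):
    K=d['intrinsics'];z=d['depth'];v,u=np.mgrid[0:400,0:640]
    p=np.stack([(u-K[0,2])/K[0,0]*z,(v-K[1,2])/K[1,1]*z,z],-1)
    w=p@R.from_quat(d['attitude']).as_matrix().T+d['eye'];w[z==0]=np.nan;return w
def proj(d,P):
    p=(np.atleast_2d(P)-d['eye'])@R.from_quat(d['attitude']).as_matrix();q=p@d['intrinsics'].T;return q[:,:2]/q[:,2:]
def rect(P):
    c,s,a=cv2.minAreaRect((P[:,:2]*1000).astype(np.float32));return np.round(c),np.round(s),round(a,1),len(P)
E
python3 - <<'E'
from h import *
t=dict(np.load('pics/top0.npz'));s=dict(np.load('pics/side0.npz'))
for n,d in(('top',t),('side',s)):
    w=cloud(d);d['w']=w
W=t['w']
def reg(w,d,u0,u1,v0,v1,z0,z1):
    r=w[v0:v1,u0:u1].reshape(-1,3);return r[(r[:,2]>z0)&(r[:,2]<z1)]
print('rack',rect(reg(W,t,200,255,165,235,.033,.047)))
for n,b in(('long',(205,232,165,190)),('short',(215,245,200,225))):
    p=reg(W,t,*b,.06,.3);print(n,p[:,2].max(),'shell',[ (np.round(np.median(p[abs(p[:,2]-h)<.008],0),3),(abs(p[:,2]-h)<.008).sum()) for h in(.11,.15,.187)])
print('housing',rect(reg(W,t,365,415,145,215,.175,.2)))
print('pan rim',rect(reg(W,t,315,365,175,230,.048,.062)))
print('base',rect(reg(W,t,305,400,150,215,.008,.02)))
p=reg(W,t,290,325,170,205,.115,.15);print('keeper',rect(p)); print(np.round(p[np.argsort(p[:,1])][::4],3).tolist())
for u,v in((217,177),(227,211),(308,184),(322,189),(298,180),(280,234),(370,178)):print(u,v,np.round(W[v,u],3))
S=s['w'];
for u,v in((248,265),(247,250),(288,280),(287,266)):print('side',u,v,np.round(S[v,u],3))
a=cv2.resize(t['pixels'][150:220,285:415],None,fx=6,fy=6,interpolation=2);b=cv2.resize(s['pixels'][235:310,220:350],None,fx=6,fy=2.2,interpolation=2)
cv2.imwrite('pics/crop1.png',np.vstack([a,b])[:,:,::-1])
E
```

```text
rack (array([551., 288.]), array([202.,  91.]), 14.2, 901)
long 0.191622292961944 shell [(array([0.593, 0.288, 0.11 ]), np.int64(22)), (array([0.605, 0.298, 0.151]), np.int64(101)), (array([0.609, 0.302, 0.187]), np.int64(16))]
short 0.15557485208274624 shell [(array([0.489, 0.27 , 0.111]), np.int64(107)), (array([0.491, 0.272, 0.148]), np.int64(16)), (array([nan, nan, nan]), np.int64(0))]
housing (array([ 582., -288.]), array([102., 151.]), 82.0, 1244)
pan rim (array([ 530., -122.]), array([148., 170.]), 2.3, 211)
base (array([ 613., -174.]), array([355., 248.]), 88.9, 1514)
keeper (array([581., -15.]), array([97., 49.]), 82.1, 128)
[[0.588, -0.065, 0.116], [0.565, -0.057, 0.125], [0.55, -0.057, 0.125], [0.559, -0.054, 0.136], [0.595, -0.051, 0.117], [0.552, -0.05, 0.133], [0.557, -0.047, 0.129], [0.568, -0.044, 0.129], [0.571, -0.04, 0.128], [0.558, -0.04, 0.126], [0.561, -0.037, 0.126], [0.565, -0.033, 0.126], [0.568, -0.03, 0.13], [0.572, -0.026, 0.127], [0.575, -0.023, 0.131], [0.579, -0.02, 0.129], [0.565, -0.019, 0.124], [0.568, -0.016, 0.131], [0.571, -0.013, 0.13], [0.576, -0.009, 0.124], [0.578, -0.006, 0.133], [0.575, -0.002, 0.131], [0.583, 0.001, 0.129], [0.589, 0.004, 0.131], [0.577, 0.005, 0.124], [0.58, 0.008, 0.127], [0.584, 0.012, 0.124], [0.582, 0.015, 0.133], [0.586, 0.018, 0.147], [0.593, 0.021, 0.147], [0.585, 0.025, 0.148], [0.588, 0.028, 0.139]]
217 177 [0.603 0.3   0.154]
227 211 [0.489 0.268 0.131]
308 184 [ 0.579 -0.009  0.127]
322 189 [ 0.562 -0.057  0.122]
298 180 [0.588 0.024 0.152]
280 234 [0.412 0.091 0.092]
370 178 [ 0.595 -0.224  0.134]
side 248 265 [0.596 0.321 0.134]
side 247 250 [0.603 0.307 0.183]
side 288 280 [0.48  0.29  0.101]
side 287 266 [0.488 0.278 0.148]
  return _methods._mean(a, axis=axis, dtype=dtype,
  ret = um.true_divide(
```

View pics/crop1.png

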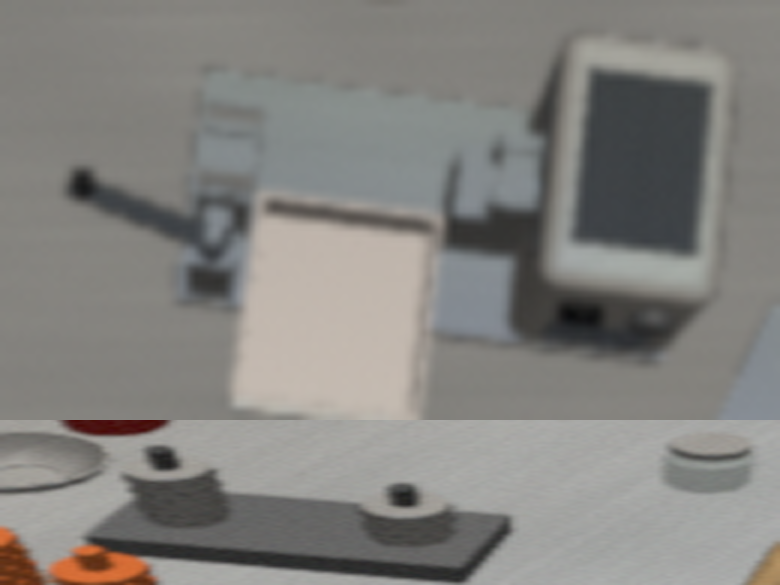

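The crop confirms it: the long drum is the taller steel one, at top-view (217,177). The grater has the lip at about (370,178), the saddle and keeper pivot at (322,189), and the knob at (298,180). The grater comes out at about (0.603,-0.136) with yaw -8°, and the rack yaw is 14.2°. These agree with the lip height (134 mm), pivot position and drum spacing.

I'll write a small planner that works out row values.

```bash
cat >> h.py <<'E'
from scipy.linalg import logm,expm
G0=np.array([.6034,-.1355,0]);GY=np.radians(-8.)
def gp(p,mm=True):  # grater frame mm -> world m
    return G0+R.from_euler('z',GY).apply(np.array(p)/1000.)
def ori(psi,e):     # deg: closing line azimuth, tool z elevation below horizontal
    a,e=np.radians(psi),np.radians(e);u=np.array([-np.sin(a),np.cos(a),0]);y=np.array([np.cos(a),np.sin(a),0])
    z=np.cos(e)*u-np.array([0,0,np.sin(e)]);return np.c_[np.cross(y,z),y,z]
def T(p,Rm):
    M=np.eye(4);M[:3,:3]=Rm;M[:3,3]=p;return M
def grasp(p,Rm): return T(np.array(p)+.005*Rm[:,2],Rm)   # TCP pose so the grasp point is at p
def cur():
    from station import monitor
    s=monitor.sense();return T(s['tcp_pos'],R.from_quat(s['tool_rot']).as_matrix())
def wrist(Rm,q1,q23):
    M=(R.from_euler('z',q1)*R.from_euler('y',q23)).inv()*R.from_matrix(Rm)*R.from_euler('z',-np.pi/2)
    return np.round(M.as_euler('ZYZ'),2)
def plan(A,B,speed=.04,n=None,turn=.11):
    rel=np.linalg.inv(A)@B
    w=R.from_matrix(rel[:3,:3]).magnitude()
    if n is None:n=int(np.ceil(max(np.linalg.norm(B[:3,3]-A[:3,3])/speed,w/turn,1)))
    S=np.real(expm(logm(rel)/n));row=np.r_[S[:3,3]/.8,R.from_matrix(S[:3,:3]).as_rotvec()/.12]
    P=[A]
    for i in range(n):P.append(P[-1]@S)
    P=np.array(P)
    print('n',n,'row',np.round(row,4).tolist(),'via',np.round(P[n//2][:3,3],3),'minz',P[:,2,3].min().round(3),'end',np.round(B[:3,3],3));return B
E
python3 - <<'E'
from h import *
D=np.array([.609,.302,.095]);b=25
Rr=ori(14.2,b)
print(wrist(Rr,.15,1.95),wrist(ori(-8,95),-.22,2.),wrist(ori(-8,115),-.22,2.),wrist(ori(0,90),-.4,1.9))
A=cur()
B=plan(A,T([.35,-.45,.42],A[:3,:3]))
B=plan(B,T([.58,0.0,.40],ori(5,60)))
C=plan(B,grasp(D-.13*Rr[:,2],Rr))
plan(C,grasp(D,Rr))
E
```

```text
[ 1.13  1.5  -0.38] [-0.1   1.14 -0.04] [-0.48  1.15  0.12] [-0.    1.24 -0.4 ]
n 7 row [0.03, -0.0143, -0.0362, -0.0, 0.0, 0.0] via [ 0.276 -0.526  0.304] minz 0.217 end [ 0.35 -0.45  0.42]
n 13 row [0.0501, -0.007, 0.0148, 0.2163, 0.2859, -0.8109] via [ 0.528 -0.283  0.374] minz 0.373 end [0.58 0.   0.4 ]
n 9 row [-0.0074, 0.0126, 0.0431, 0.1113, 0.5644, -0.102] via [0.612 0.065 0.274] minz 0.148 end [0.637 0.192 0.148]
n 4 row [-0.0, -0.0, 0.0406, -0.0, -0.0, -0.0] via [0.622 0.249 0.12 ] minz 0.093 end [0.608 0.306 0.093]
```

```bash
python3 -m pendant '[[[0.03,-0.0143,-0.0362,0,0,0,1],[0.03,-0.0143,-0.0362,0,0,0,1],[0.03,-0.0143,-0.0362,0,0,0,1],[0.03,-0.0143,-0.0362,0,0,0,1],[0.03,-0.0143,-0.0362,0,0,0,1],[0.03,-0.0143,-0.0362,0,0,0,1],[0.03,-0.0143,-0.0362,0,0,0,1]]]' | tail -3
python3 -m pendant '[[[0.05,-0.007,0.0148,0.216,0.286,-0.811,1],[0.05,-0.007,0.0148,0.216,0.286,-0.811,1],[0.05,-0.007,0.0148,0.216,0.286,-0.811,1],[0.05,-0.007,0.0148,0.216,0.286,-0.811,1],[0.05,-0.007,0.0148,0.216,0.286,-0.811,1],[0.05,-0.007,0.0148,0.216,0.286,-0.811,1],[0.05,-0.007,0.0148,0.216,0.286,-0.811,1],[0.05,-0.007,0.0148,0.216,0.286,-0.811,1],[0.05,-0.007,0.0148,0.216,0.286,-0.811,1],[0.05,-0.007,0.0148,0.216,0.286,-0.811,1],[0.05,-0.007,0.0148,0.216,0.286,-0.811,1],[0.05,-0.007,0.0148,0.216,0.286,-0.811,1],[0.05,-0.007,0.0148,0.216,0.286,-0.811,1],[0,0,0,0,0,0,1],[0,0,0,0,0,0,1]]]' | tail -3
python3 - <<'E'
from h import *
from station import monitor
print(np.round(monitor.sense()['q'],2))
Rr=ori(14.2,25);D=np.array([.609,.302,.095]);plan(cur(),grasp(D-.13*Rr[:,2],Rr))
E
```

```text
force: [-0.0, -0.4, -0.5]
finger_gap: 1.002
gripper_force: 0.0
force: [0.6, 0.2, -0.1]
finger_gap: 1.003
gripper_force: 0.0
[-0.44  0.39  1.28  0.45  1.74 -0.51]
n 9 row [-0.0073, 0.0127, 0.043, 0.1106, 0.5671, -0.1018] via [0.612 0.065 0.274] minz 0.148 end [0.637 0.192 0.148]
```

```bash
python3 -m pendant '[[[-0.0073,0.0127,0.043,0.111,0.567,-0.102,1],[-0.0073,0.0127,0.043,0.111,0.567,-0.102,1],[-0.0073,0.0127,0.043,0.111,0.567,-0.102,1],[-0.0073,0.0127,0.043,0.111,0.567,-0.102,1],[-0.0073,0.0127,0.043,0.111,0.567,-0.102,1],[-0.0073,0.0127,0.043,0.111,0.567,-0.102,1],[-0.0073,0.0127,0.043,0.111,0.567,-0.102,1],[-0.0073,0.0127,0.043,0.111,0.567,-0.102,1],[-0.0073,0.0127,0.043,0.111,0.567,-0.102,1],[0,0,0,0,0,0,1],[0,0,0,0,0,0,1]]]' | tail -3
python3 - <<'E'
from h import *
from station import eyes,monitor
Rr=ori(14.2,25);D=np.array([.609,.302,.095]);A=cur();plan(A,grasp(D,Rr))
print(np.round(A[:3,3],3),monitor.sense()['t'])
d=eyes.snapshot('wrist');w=cloud(d)
# shell points at mid heights near expectation; side circle centre in plan
p=w.reshape(-1,3);p=p[np.linalg.norm(p[:,:2]-D[:2],axis=1)<.05];s=p[(p[:,2]>.06)&(p[:,2]<.145)]
from scipy.optimize import least_squares
f=least_squares(lambda c:np.linalg.norm(s[:,:2]-c,axis=1)-.022,D[:2],loss='soft_l1',f_scale=.002)
print(len(s),'centre',f.x,'ztop',np.nanmax(p[:,2]),'in tool y',(np.r_[f.x,.095]-A[:3,3])@A[:3,:3])
cv2.imwrite('pics/w1.png',d['pixels'][:,:,::-1])
E
```

```text
force: [0.6, -0.2, 0.4]
finger_gap: 1.0
gripper_force: 0.0
n 4 row [0.0004, 0.0, 0.0409, 0.0001, -0.0024, -0.005] via [0.622 0.249 0.12 ] minz 0.093 end [0.608 0.306 0.093]
[0.637 0.191 0.147] 3.4
3890 centre [0.60804023 0.30302091] ztop 0.18818834757756842 in tool y [ 0.00162327 -0.00060049  0.12686974]
```

View pics/w1.png

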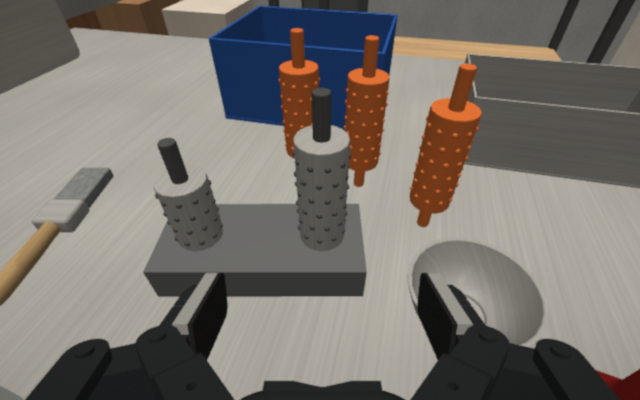

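The drum shell is at (322,190), centred between the pads at (205,320) and (445,315). The spare is at (188,205), well to the left. The fitted centre (0.608,0.303) agrees within 1 mm. Next I advance, close and lift.

```bash
python3 -m pendant '[[[0.0004,-0.0002,0.0408,0,0,0,1],[0.0004,-0.0002,0.0408,0,0,0,1],[0.0004,-0.0002,0.0408,0,0,0,1],[0.0004,-0.0002,0.0408,0,0,0,1],[0,0,0,0,0,0,0.3],[0,0,0,0,0,0,0],[0,0,0,0,0,0,0],[0,0,0,0,0,0,0],[0,0,0,0,0,0,0],[0,0,0,0,0,0,0],[0,0,0,0,0,0,0],[0,0,0,0,0,0,0]]]' 60
python3 - <<'E'
from h import *
A=cur();B=plan(A,T(A[:3,3]+[0,0,.16],A[:3,:3]),speed=.03)
E
```

```text
t: 4.65
tcp_pos: [0.6088, 0.3057, 0.0971]
tool_rot: [0.517, 0.665, 0.332, -0.424]
force: [-0.2, -2.5, 5.8]
finger_gap: 0.393
gripper_force: 54.0
n 6 row [0.0303, 0.0001, -0.014, 0.0, -0.0, -0.0] via [0.609 0.306 0.177] minz 0.097 end [0.609 0.306 0.257]
```

```bash
python3 -m pendant '[[[0.01,0,-0.0047,0,0,0,0],[0.03,0,-0.014,0,0,0,0],[0.03,0,-0.014,0,0,0,0],[0.03,0,-0.014,0,0,0,0],[0.03,0,-0.014,0,0,0,0],[0.03,0,-0.014,0,0,0,0],[0.03,0,-0.014,0,0,0,0],[0,0,0,0,0,0,0],[0,0,0,0,0,0,0]]]'
python3 - <<'E'
from h import *
from station import eyes
A=cur();d=eyes.snapshot('wrist');w=cloud(d);np.savez('pics/hand.npz',A=A,**d)
p=((w.reshape(-1,3)-A[:3,3])@A[:3,:3]);p=p[np.isfinite(p).all(1)]
m=(abs(p[:,1])<.02)&(abs(p[:,0])<.1)&(abs(p[:,2])<.1);q=p[m]
d0=np.array([np.cos(np.radians(25)),0,-np.sin(np.radians(25))])
t=q@d0;print(len(q),'axial extent',np.percentile(t,[1,50,99,100]))
print('wrist cam',(d['eye']-A[:3,3])@A[:3,:3])
for a,b in((.06,.095),(.0,.05)):
    k=q[(t>a)&(t<b)];print(a,len(k),np.round(np.median(k,0),4),np.round(k.min(0),3),np.round(k.max(0),3))
g=grasp(gp([0,0,110]),ori(-8,115))
B=plan(A,T([.62,0.06,.33],ori(5,70)))
th=20
# pre-hook: centre such that lower tip at grater (0,-50,125-)
C=plan(B,grasp(gp([0,60,230]),ori(-8,25+90-th)))
b=d['pixels'];cv2.imwrite('pics/w2.png',b[:,:,::-1])
E
```

```text
t: 5.55
tcp_pos: [0.6074, 0.306, 0.2613]
tool_rot: [0.519, 0.666, 0.33, -0.423]
force: [-0.0, 0.3, -3.9]
finger_gap: 0.388
gripper_force: 54.6
26559 axial extent [-0.04988026  0.04726709  0.09018055  0.09124289]
wrist cam [ 0.08232362  0.00050539 -0.15634353]
0.06 3233 [ 0.0707  0.0016 -0.0352] [ 0.052 -0.006 -0.042] [ 0.085  0.009 -0.024]
0.0 11180 [ 0.0115 -0.0003 -0.0343] [-0.011 -0.02  -0.093] [ 0.043  0.02  -0.014]
n 8 row [-0.0198, -0.0051, -0.0356, -0.1146, -0.8135, 0.1263] via [0.62  0.177 0.271] minz 0.259 end [0.62 0.06 0.33]
n 5 row [-0.0385, -0.0016, 0.0201, -0.0498, -0.7241, 0.3779] via [0.62  0.011 0.281] minz 0.225 end [ 0.612 -0.077  0.225]
```

View pics/w2.png

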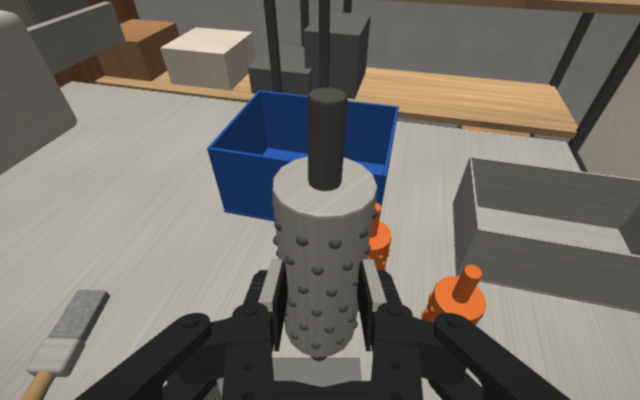

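The drum stands upright in the grip: pin tip at (327,95), shell from (325,185) down, no visible tilt. I'll fit its axis in the tool frame.

```bash
cat >> h.py <<'E'
def fitdrum(d,A):
    from scipy.optimize import least_squares
    w=cloud(d);p=((w.reshape(-1,3)-A[:3,3])@A[:3,:3]);p=p[np.isfinite(p).all(1)]
    m=(abs(p[:,1])<.022)&(abs(p[:,0])<.1)&(abs(p[:,2])<.1);q=p[m]
    ax=lambda b,g:np.array([np.cos(b)*np.cos(g),np.sin(g),-np.sin(b)*np.cos(g)])
    d0=ax(np.radians(25),0);t=q@d0
    S=q[(t>.01)&(t<.045)&(abs(q[:,1])<.016)];P=q[(t>.064)&(t<.088)]
    S=S[np.linalg.norm(np.cross(S,d0),axis=1)<.04]
    def res(v):
        a=ax(v[0],v[1]);c=np.array([0,v[2],v[3]])
        return np.r_[np.linalg.norm(np.cross(S-c,a),axis=1)-.022,np.linalg.norm(np.cross(P-c,a),axis=1)-.007]
    f=least_squares(res,[np.radians(25),0,0,-.005],loss='soft_l1',f_scale=.001)
    a=ax(*f.x[:2]);c=np.array([0,f.x[2],f.x[3]])
    tip=np.percentile((P2:=q[(t>.064)&(t<.11)])@a,99.5)
    cen=c+a*(tip-.0915-c@a)
    print('beta',np.degrees(f.x[0]).round(2),'yaw',np.degrees(f.x[1]).round(2),'centre(tool)',np.round(cen,4),'rms',np.sqrt(np.mean(f.fun**2)).round(4),len(S),len(P));return a,cen
E
python3 - <<'E'
from h import *
d=dict(np.load('pics/hand.npz'));fitdrum(d,d['A'])
E
python3 -m pendant '[[[-0.0198,-0.0051,-0.0356,-0.115,-0.813,0.126,0],[-0.0198,-0.0051,-0.0356,-0.115,-0.813,0.126,0],[-0.0198,-0.0051,-0.0356,-0.115,-0.813,0.126,0],[-0.0198,-0.0051,-0.0356,-0.115,-0.813,0.126,0],[-0.0198,-0.0051,-0.0356,-0.115,-0.813,0.126,0],[-0.0198,-0.0051,-0.0356,-0.115,-0.813,0.126,0],[-0.0198,-0.0051,-0.0356,-0.115,-0.813,0.126,0],[-0.0198,-0.0051,-0.0356,-0.115,-0.813,0.126,0],[0,0,0,0,0,0,0],[0,0,0,0,0,0,0]]]'
```

```text
beta 21.93 yaw 1.37 centre(tool) [-0.0012 -0.0001 -0.001 ] rms 0.0005 4030 2261
t: 6.6
tcp_pos: [0.6191, 0.061, 0.329]
tool_rot: [0.665, 0.726, 0.118, -0.132]
force: [-0.6, 0.5, -4.2]
finger_gap: 0.393
gripper_force: 53.2
```

```bash
cat >> h.py <<'E'
DA,DC=np.array([np.cos(np.radians(21.93)),.0239,-np.sin(np.radians(21.93))]),np.array([-.0012,-.0001,-.001])
def fr(a,y):
    a=a/np.linalg.norm(a);y=y-(y@a)*a;y/=np.linalg.norm(y);return np.c_[a,y,np.cross(a,y)]
def dpose(c,th):   # drum centre in grater mm, slope deg -> TCP pose
    th=np.radians(th);Rg=R.from_euler('z',GY).as_matrix()
    F=fr(Rg@[0,np.cos(th),np.sin(th)],Rg@[1,0,0]);Rt=F@fr(DA,np.array([0,1.,0])).T
    return T(gp(c)-Rt@DC,Rt)
def hook(y,z,th): # drum centre so that the lower pin tip's axis is at grater (0,y,z)
    t=np.radians(th);return [0,y+92*np.cos(t),z+92*np.sin(t)]
def drumnow():
    A=cur();Rg=R.from_euler('z',GY).as_matrix();a=Rg.T@A[:3,:3]@DA;c=Rg.T@(A[:3,:3]@DC+A[:3,3]-G0)*1000
    a/=np.linalg.norm(a)
    print('centre',np.round(c,1),'tip',np.round(c-92*a,1),'free',np.round(c+92*a,1),'slope',np.degrees(np.arcsin(a[2])).round(1))
E
python3 - <<'E'
from h import *
plan(cur(),dpose([0,80,250],20))
E
```

```text
n 5 row [-0.0327, -0.001, 0.0139, -0.0738, -0.648, 0.3368] via [0.62  0.018 0.292] minz 0.249 end [ 0.615 -0.055  0.249]
```

```bash
python3 -m pendant '[[[-0.0327,-0.001,0.0139,-0.074,-0.648,0.337,0],[-0.0327,-0.001,0.0139,-0.074,-0.648,0.337,0],[-0.0327,-0.001,0.0139,-0.074,-0.648,0.337,0],[-0.0327,-0.001,0.0139,-0.074,-0.648,0.337,0],[-0.0327,-0.001,0.0139,-0.074,-0.648,0.337,0],[0,0,0,0,0,0,0],[0,0,0,0,0,0,0]]]'
python3 - <<'E'
from h import *
from station import eyes
drumnow();A=cur();d=eyes.snapshot('wrist');np.savez('pics/g1.npz',A=A,**d);s=eyes.snapshot('side');np.savez('pics/g1s.npz',**s)
im=d['pixels'][:,:,::-1].copy()
pts=[gp(p) for p in([0,-80,127],[-12,-59,103],[12,-59,103],[0,92,103],[-9,92,103],[9,92,103],[-30,92,113],[30,92,113],[-60,78,127],[-75,92,12],[75,92,12])]
for q in proj(d,pts):
    if abs(q).max()<700:cv2.circle(im,tuple(int(v) for v in q),2,(0,0,255),-1)
a=s['pixels'][:,:,::-1].copy()
for q in proj(s,pts):cv2.circle(a,tuple(int(v) for v in q),0,(0,0,255),-1)
b=cv2.resize(a[125:225,265:395],None,fx=3,fy=3,interpolation=2)
out=np.zeros((600,800,3),np.uint8);out[:300,:480]=cv2.resize(im,(480,300),interpolation=cv2.INTER_AREA);out[300:600,:390]=b
w=im[:,:] ; out[300:600,400:800]=cv2.resize(im[0:300,120:520],(400,300));cv2.imwrite('pics/g1.png',out)
E
```

```text
t: 7.3
tcp_pos: [0.6147, -0.0545, 0.2482]
tool_rot: [0.747, 0.664, -0.01, 0.013]
force: [-0.8, 0.4, -3.1]
finger_gap: 0.393
gripper_force: 53.5
centre [-2.000e-01  8.060e+01  2.492e+02] tip [-2.000e-01 -5.800e+00  2.176e+02] free [-1.000e-01  1.670e+02  2.809e+02] slope 20.1
```

View pics/g1.png

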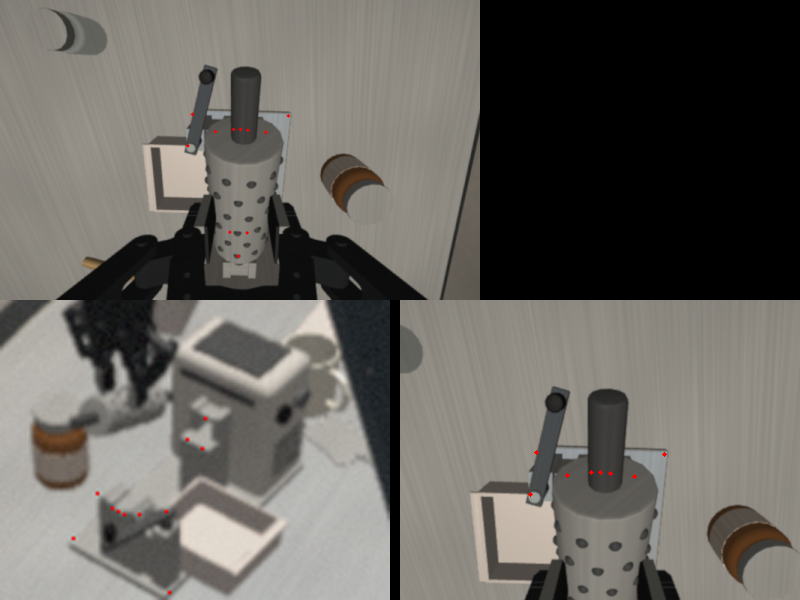

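The wrist view shows the keeper from pivot (533,499) to knob (555,402), with my projections on the base corner, pivot and floor within a few pixels. The side crop shows the lip dot on the lip edge at (205,418). I'll do a quick numeric check of the base plate and housing edges before lowering.

Run:
```python
from h import *
Rg=R.from_euler('z',GY).as_matrix()
def ed(f,z0,z1,box,lab,ax):
    d=dict(np.load(f));g=((cloud(d).reshape(-1,3)-G0)@Rg)*1000;g=g[np.isfinite(g).all(1)]
    q=g[(g[:,2]>z0)&(g[:,2]<z1)&(g[:,0]>box[0])&(g[:,0]<box[1])&(g[:,1]>box[2])&(g[:,1]<box[3])]
    if len(q)<5:print(lab,'few');return
    print(lab,len(q),'pct 1,50,99 of',ax,np.round(np.percentile(q[:,'xyz'.index(ax)],[0,2,50,98,100]),1),'z',np.median(q[:,2]).round(1))
w='pics/g1.npz';t='pics/top0.npz';s='pics/g1s.npz'
ed(w,9,16,(40,95,60,130),'base back corner x=75','x');ed(w,9,16,(40,72,60,130),'base y=100','y')
ed(w,125,152,(-90,0,60,180),'keeper','x')
ed(w,143,152,(-80,0,100,180),'knob y','y');ed(w,143,152,(-80,0,100,180),'knob x','x')
ed(s,180,200,(-100,100,-220,-80),'housing(side) x','x');ed(s,180,200,(-60,60,-220,-80),'housing(side) y','y')
ed(t,180,200,(-100,100,-220,-80),'housing(top) x','x');ed(t,180,200,(-60,60,-220,-80),'housing(top) y','y')
ed(s,130,140,(-40,40,-103,-60),'lip(side) x','x');ed(s,130,140,(-40,40,-103,-60),'lip(side) y','y')
ed(t,130,140,(-40,40,-103,-60),'lip(top) x','x');ed(t,130,140,(-40,40,-103,-60),'lip(top) y','y')
ed(w,120,140,(-40,40,-103,-50),'lip(w) x','x')
ed(t,105,118,(-40,40,50,100),'saddle(top) y','y');ed(t,105,118,(-45,45,50,100),'saddle(top) x','x')
```

```text
base back corner x=75 738 pct 1,50,99 of x [40.  41.4 63.4 77.  78.1] z 12.6
base y=100 594 pct 1,50,99 of y [60.3 62.8 85.8 97.5 98.1] z 12.6
keeper 2124 pct 1,50,99 of x [-65.7 -61.4 -44.8 -29.3 -27.1] z 127.9
knob y 300 pct 1,50,99 of y [148.4 148.6 154.8 160.9 161.4] z 149.5
knob x 300 pct 1,50,99 of x [-42.  -41.7 -35.2 -29.3 -29. ] z 149.5
housing(side) x 679 pct 1,50,99 of x [-74.7 -72.2  -8.5  68.2  74.2] z 192.9
housing(side) y 546 pct 1,50,99 of y [-202.  -196.3 -141.  -104.8  -99.9] z 193.8
housing(top) x 1215 pct 1,50,99 of x [-74.6 -71.1  -3.7  69.7  75.8] z 192.0
housing(top) y 994 pct 1,50,99 of y [-205.2 -202.3 -154.2 -107.7 -105.4] z 192.9
lip(side) x 56 pct 1,50,99 of x [-38.  -36.5  -1.7  24.   38.8] z 136.7
lip(side) y 56 pct 1,50,99 of y [-102.9 -102.5  -88.8  -76.7  -75.7] z 136.7
lip(top) x 57 pct 1,50,99 of x [-20.6 -20.4   3.3  24.1  25. ] z 136.2
lip(top) y 57 pct 1,50,99 of y [-102.5 -102.4  -91.7  -80.   -79.6] z 136.2
lip(w) x 649 pct 1,50,99 of x [-20.5 -20.1   1.9  22.7  23.3] z 136.5
saddle(top) y 120 pct 1,50,99 of y [57.6 58.2 73.5 89.8 90.4] z 110.1
saddle(top) x 120 pct 1,50,99 of x [-26.2 -25.1   7.7  31.8  34.2] z 110.1
```

Everything agrees within about 2 mm, so I shift the origin by (+1.5,-1) mm and plan the hook.

```bash
sed -i 's/^G0=.*/G0=np.array([.6034+.0013,-.1355-.0012,0]);GY=np.radians(-8.)/' h.py
python3 - <<'E'
from h import *
drumnow()
B=plan(cur(),dpose(hook(-40,131,20),20),speed=.03)
C=plan(B,dpose(hook(-92,112,20),20),speed=.008)
E
```

```text
centre [ -0.3  81.2 251.1] tip [-2.000e-01 -5.300e+00  2.197e+02] free [ -0.3 167.6 282.6] slope 20.0
n 4 row [-0.0099, -0.0004, 0.0281, 0.0043, -0.0006, 0.0001] via [ 0.614 -0.072  0.206] minz 0.161 end [ 0.611 -0.09   0.161]
n 7 row [-0.0092, -0.0002, 0.0037, -0.0, 0.0, 0.0] via [ 0.608 -0.112  0.153] minz 0.142 end [ 0.604 -0.141  0.142]
```

```bash
python3 -m pendant '[[[-0.0099,-0.0004,0.0281,0.004,0,0,0],[-0.0099,-0.0004,0.0281,0.004,0,0,0],[-0.0099,-0.0004,0.0281,0.004,0,0,0],[-0.0099,-0.0004,0.0281,0.004,0,0,0],[0,0,0,0,0,0,0],[0,0,0,0,0,0,0]]]'
python3 - <<'E'
from h import *
from station import eyes
drumnow();A=cur();plan(A,dpose(hook(-92,112,20),20),speed=.008)
s=eyes.snapshot('side');np.savez('pics/g2s.npz',**s);a=s['pixels'][:,:,::-1].copy()
Rg=R.from_euler('z',GY).as_matrix();g=Rg.T@(A[:3,:3]@DC+A[:3,3]-G0)*1000;ax=Rg.T@A[:3,:3]@DA
for q in proj(s,[gp(g-92*ax),gp(g+92*ax),gp([0,-80,127])]):cv2.circle(a,tuple(int(v) for v in q),0,(0,0,255),-1)
b=cv2.resize(a[125:215,275:375],None,fx=6,fy=6,interpolation=2)
cv2.imwrite('pics/g2.png',b)
E
```

```text
t: 8.0
tcp_pos: [0.6121, -0.0904, 0.1625]
tool_rot: [0.747, 0.664, -0.01, 0.015]
force: [-0.4, 0.1, -2.8]
finger_gap: 0.387
gripper_force: 53.6
centre [  0.8  45.7 163.6] tip [  0.8 -40.8 132.2] free [  0.8 132.2 195. ] slope 19.9
n 7 row [-0.009, -0.0004, 0.0039, 0.0023, 0.0013, -0.0009] via [ 0.609 -0.112  0.154] minz 0.142 end [ 0.604 -0.141  0.142]
```

View pics/g2.png

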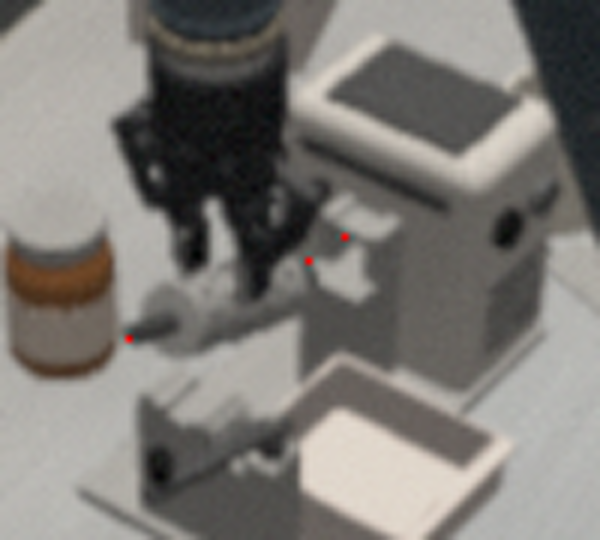

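The side crop shows the drum sloping, its free tip at (128,338) under my dot and the lower tip at (308,261) facing the mouth below the lip dot (345,237). Inserting along the axis.

```bash
python3 -m pendant '[[[-0.009,-0.0004,0.0039,0,0,0,0],[-0.009,-0.0004,0.0039,0,0,0,0],[-0.009,-0.0004,0.0039,0,0,0,0],[-0.009,-0.0004,0.0039,0,0,0,0],[0,0,0,0,0,0,0]]]'
python3 -c "
from h import *
drumnow();plan(cur(),dpose(hook(-92,112,20),20),speed=.008)"
```

```text
t: 8.55
tcp_pos: [0.6067, -0.121, 0.1504]
tool_rot: [0.748, 0.664, -0.01, 0.016]
force: [-0.1, 0.2, -4.4]
finger_gap: 0.389
gripper_force: 53.7
centre [ -0.3  14.7 151.4] tip [ -0.5 -71.9 120.1] free [ -0.2 101.2 182.7] slope 19.9
n 3 row [-0.0083, -0.0001, 0.0036, 0.0032, 0.0067, -0.0055] via [ 0.606 -0.128  0.148] minz 0.142 end [ 0.604 -0.141  0.142]
```

```bash
python3 -m pendant '[[[-0.0083,0,0.0036,0,0,0,0],[-0.0083,0,0.0036,0,0,0,0],[0,0,0,0,0,0,0]]]' | sed -n '1,4p'
python3 -m pendant '[[[-0.0083,0,0.0036,0,0,0,0],[0,0,0,0,0,0,0],[0,0,0,0,0,0,0]]]' | sed -n '1,4p'
python3 -c "
from h import *
drumnow();A=cur()
for th,z in((15,111.5),(10,111),(5,110.5),(1,110.5)):A=plan(A,dpose(hook(-92,z,th),th),n=5)"
```

```text
t: 8.85
tcp_pos: [0.6053, -0.1341, 0.145]
tool_rot: [0.748, 0.664, -0.01, 0.016]
force: [-0.5, 0.4, -3.6]
t: 9.15
tcp_pos: [0.6048, -0.1399, 0.1428]
tool_rot: [0.747, 0.664, -0.01, 0.016]
force: [-0.8, -0.3, -3.2]
centre [  0.4  -4.3 143.9] tip [  0.4 -90.8 112.6] free [  0.4  82.2 175.2] slope 19.9
n 5 row [0.0004, -0.0001, 0.0021, 0.0063, -0.1419, -0.0027] via [ 0.605 -0.139  0.139] minz 0.134 end [ 0.604 -0.139  0.134]
n 5 row [0.0007, -0.0, 0.002, 0.0032, -0.1454, -0.0013] via [ 0.605 -0.138  0.131] minz 0.126 end [ 0.605 -0.137  0.126]
n 5 row [0.0007, -0.0, 0.002, 0.0032, -0.1454, -0.0013] via [ 0.605 -0.137  0.122] minz 0.117 end [ 0.605 -0.136  0.117]
n 5 row [0.0006, -0.0, 0.0015, 0.0026, -0.1163, -0.001] via [ 0.605 -0.136  0.115] minz 0.111 end [ 0.605 -0.136  0.111]
```

```bash
python3 -m pendant '[[[0.0004,0,0.0021,0.006,-0.142,0,0],[0.0004,0,0.0021,0.006,-0.142,0,0],[0.0004,0,0.0021,0.006,-0.142,0,0],[0.0004,0,0.0021,0.006,-0.142,0,0],[0.0004,0,0.0021,0.006,-0.142,0,0]]]' | sed -n '1,4p'
python3 -m pendant '[[[0.0007,0,0.002,0.003,-0.145,0,0],[0.0007,0,0.002,0.003,-0.145,0,0],[0.0007,0,0.002,0.003,-0.145,0,0],[0.0007,0,0.002,0.003,-0.145,0,0],[0.0007,0,0.002,0.003,-0.145,0,0],[0,0,0,0,0,0,0]]]' | sed -n '1,4p'
python3 -c "
from h import *
drumnow();A=cur()
for th,z in((5,110.5),(0.5,110)):A=plan(A,dpose(hook(-92,z,th),th),n=5)"
```

```text
t: 9.65
tcp_pos: [0.605, -0.1383, 0.1343]
tool_rot: [0.746, 0.663, -0.044, 0.043]
force: [0.6, 0.4, -3.1]
t: 10.25
tcp_pos: [0.6051, -0.1367, 0.1256]
tool_rot: [0.743, 0.661, -0.077, 0.071]
force: [0.2, 1.0, -2.1]
centre [  0.3  -0.9 126.8] tip [  0.2 -91.5 110.9] free [  0.4  89.7 142.8] slope 10.0
n 5 row [0.0006, -0.0001, 0.002, 0.0024, -0.1447, -0.003] via [ 0.605 -0.136  0.122] minz 0.117 end [ 0.605 -0.136  0.117]
n 5 row [0.0007, -0.0, 0.0018, 0.0029, -0.1309, -0.0012] via [ 0.605 -0.136  0.114] minz 0.109 end [ 0.605 -0.136  0.109]
```

```bash
python3 -m pendant '[[[0.0006,0,0.002,0.002,-0.145,0,0],[0.0006,0,0.002,0.002,-0.145,0,0],[0.0006,0,0.002,0.002,-0.145,0,0],[0.0006,0,0.002,0.002,-0.145,0,0],[0.0006,0,0.002,0.002,-0.145,0,0]]]' | sed -n '1,4p'
python3 -m pendant '[[[0.0007,0,0.0018,0.003,-0.131,0,0],[0.0007,0,0.0018,0.003,-0.131,0,0],[0.0007,0,0.0018,0.003,-0.131,0,0],[0,0,0,0,0,0,0]]]' | sed -n '1,4p'
python3 -c "
from h import *
drumnow();A=cur()
for th,z in((0,110),(-1,109.5)):A=plan(A,dpose(hook(-92,z,th),th),n=3)"
```

```text
t: 10.75
tcp_pos: [0.6053, -0.1367, 0.1176]
tool_rot: [0.74, 0.657, -0.109, 0.099]
force: [-0.1, 0.8, -1.9]
t: 11.15
tcp_pos: [0.6051, -0.1362, 0.1126]
tool_rot: [0.737, 0.654, -0.127, 0.114]
force: [1.0, -0.3, -2.4]
centre [  0.3  -0.2 114. ] tip [ 1.000e-01 -9.210e+01  1.103e+02] free [  0.5  91.7 117.6] slope 2.3
n 3 row [0.0006, -0.0001, 0.0015, 0.002, -0.1106, -0.0073] via [ 0.605 -0.136  0.111] minz 0.109 end [ 0.605 -0.136  0.109]
n 3 row [0.0003, -0.0, 0.0008, 0.0011, -0.0485, -0.0004] via [ 0.605 -0.136  0.108] minz 0.107 end [ 0.605 -0.136  0.107]
```

```bash
python3 -m pendant '[[[0.0006,0,0.0015,0,-0.11,0,0],[0.0006,0,0.0015,0,-0.11,0,0],[0.0006,0,0.0015,0,-0.11,0,0],[0,0,0,0,0,0,0]]]' | sed -n '1,4p'
python3 -m pendant '[[[0.0003,0,0.0008,0,-0.048,0,0],[0.0003,0,0.0008,0,-0.048,0,0],[0,0,0,0,0,0,0]]]'
python3 -c "
from h import *
drumnow();A=cur()
from station import monitor
print(np.round(monitor.sense()['ft_torque'],2))"
```

```text
t: 11.55
tcp_pos: [0.6054, -0.1363, 0.109]
tool_rot: [0.734, 0.652, -0.141, 0.127]
force: [0.4, -0.7, -2.3]
t: 11.85
tcp_pos: [0.6055, -0.1366, 0.1089]
tool_rot: [0.733, 0.651, -0.146, 0.131]
force: [-1.3, 1.0, 3.3]
finger_gap: 0.393
gripper_force: 57.3
centre [  0.7  -0.6 110.3] tip [  0.4 -92.5 111.4] free [  1.   91.4 109.2] slope -0.7
[ 0.14  0.32 -0.1 ]
```

```bash
python3 -m pendant '[[[0.0004,0,0.0009,0,0,0,0],[0,0,0,0,0,0,0]]]' | sed -n '1,4p'
python3 -m pendant '[[[0,0,0,0,0,0,0.42],[0,0,0,0,0,0,0.44],[0,0,0,0,0,0,0.47],[0,0,0,0,0,0,0.52],[0,0,0,0,0,0,0.6],[0,0,0,0,0,0,0.7],[0,0,0,0,0,0,0.75],[0,0,0,0,0,0,0.75]]]'
python3 - <<'E'
from h import *
from station import eyes
A=cur();d=eyes.snapshot('wrist');np.savez('pics/g3.npz',A=A,**d)
try:
    a,c=fitdrum(d,A);Rg=R.from_euler('z',GY).as_matrix()
    print(np.round(Rg.T@A[:3,:3]@a,3),np.round(Rg.T@(A[:3,:3]@c+A[:3,3]-G0)*1000,1))
except Exception as e:print(e)
E
```

```text
t: 12.05
tcp_pos: [0.6055, -0.1367, 0.1088]
tool_rot: [0.734, 0.651, -0.146, 0.131]
force: [-2.9, 3.3, 7.7]
t: 12.85
tcp_pos: [0.6054, -0.1365, 0.1069]
tool_rot: [0.734, 0.651, -0.145, 0.131]
force: [0.0, 0.2, 0.7]
finger_gap: 0.75
gripper_force: 0.0
beta 22.39 yaw 0.45 centre(tool) [-0.0006  0.0006 -0.0036] rms 0.0059 4031 7317
[-0.013  1.    -0.003] [  1.3   1.1 110.5]
```

Force is zero after opening, and the fitted drum is level at about (1,1,110.5) mm. Next I retract and plan the keeper swing, straddling the knob.

```bash
cat >> h.py <<'E'
def knob(phi,z,lag=0):  # TCP pose straddling the knob at keeper angle phi
    return T(gp([-60+80*np.sin(phi),78+80*np.cos(phi),z]),ori(np.degrees(GY-phi),90))
E
python3 -m pendant '[[[0,0,-0.02,0,0,0,0.75],[0,0,-0.04,0,0,0,0.75],[0,0,-0.04,0,0,0,0.75],[0,0,-0.04,0,0,0,0.6]]]' | sed -n '1,4p'
python3 - <<'E'
from h import *
B=plan(cur(),knob(.29,230))
C=plan(B,knob(.29,149),speed=.03)
D=plan(C,knob(1.57,149),n=16)
E
```

```text
t: 13.3
tcp_pos: [0.61, -0.0934, 0.2113]
tool_rot: [0.734, 0.651, -0.146, 0.13]
force: [0.2, 0.4, 0.4]
n 5 row [0.0251, -0.0118, -0.011, 0.1049, 0.6497, 0.5105] via [ 0.598 -0.047  0.214] minz 0.211 end [0.589 0.022 0.23 ]
n 3 row [-0.0, -0.0, 0.0338, 0.0, -0.0, 0.0] via [0.589 0.022 0.203] minz 0.149 end [0.589 0.022 0.149]
n 16 row [-0.0003, 0.008, -0.0, -0.0, 0.0, 0.6667] via [ 0.626 -0.013  0.149] minz 0.149 end [ 0.635 -0.062  0.149]
```

```bash
python3 -m pendant '[[[0.025,-0.0118,-0.011,0.105,0.65,0.51,0.4],[0.025,-0.0118,-0.011,0.105,0.65,0.51,0.4],[0.025,-0.0118,-0.011,0.105,0.65,0.51,0.4],[0.025,-0.0118,-0.011,0.105,0.65,0.51,0.3],[0.025,-0.0118,-0.011,0.105,0.65,0.51,0.3],[0,0,0,0,0,0,0.3],[0,0,0,0,0,0,0.3]]]'
python3 - <<'E'
from h import *
from station import eyes
A=cur();d=eyes.snapshot('wrist');np.savez('pics/k1.npz',A=A,**d);w=cloud(d).reshape(-1,3)
g=((w-G0)@R.from_euler('z',GY).as_matrix())*1000
k=g[(abs(g[:,2]-149)<3)&(abs(g[:,0]+37)<25)&(abs(g[:,1]-155)<25)]
if len(k): print('knob',len(k),np.round((k.min(0)+k.max(0))/2,1),np.round(np.ptp(k,axis=0),1))
p=(w-A[:3,3])@A[:3,:3];f=p[(p[:,2]>-.01)&(p[:,2]<.015)&(abs(p[:,0])<.02)&(abs(p[:,1])<.06)]
for s in(-1,1):
    q=f[np.sign(f[:,1])==s];print('finger',s,len(q),np.round(np.percentile(abs(q[:,1]),[1,99]),4) if len(q) else '')
plan(A,knob(.29,149),speed=.03)
cv2.imwrite('pics/k1.png',d['pixels'][:,:,::-1])
E
```

```text
t: 14.0
tcp_pos: [0.5897, 0.0203, 0.2293]
tool_rot: [0.841, 0.541, -0.0, 0.001]
force: [1.0, 0.3, 0.1]
finger_gap: 0.299
gripper_force: 0.0
knob 258 [-37.4 156.1 148.9] [13.7 13.2  5.6]
finger -1 0 
finger 1 0 
n 3 row [0.0005, -0.0004, 0.0335, 0.0041, 0.0046, 0.0049] via [0.59  0.021 0.203] minz 0.149 end [0.589 0.022 0.149]
```

View pics/k1.png

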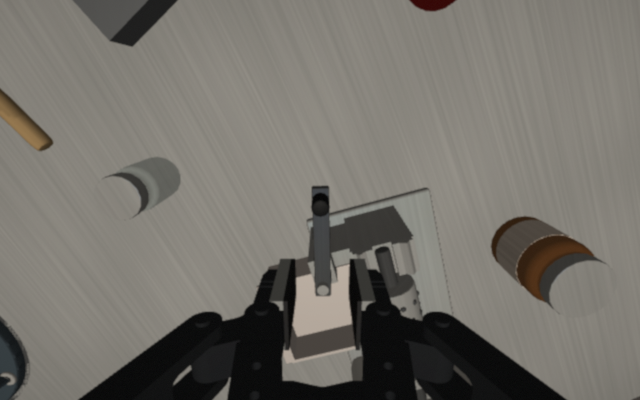

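The knob is at (320,203), in line with and midway between the pads (295 and 350). It measures (-37.4,156.1), as planned. Descending and swinging.

```bash
python3 -m pendant '[[[0.0005,-0.0004,0.0335,0,0,0,0.3],[0.0005,-0.0004,0.0335,0,0,0,0.3],[0.0005,-0.0004,0.0335,0,0,0,0.3],[0,0,0,0,0,0,0.25],[0,0,0,0,0,0,0.25]]]' | sed -n '1,5p'
python3 -m pendant '[[[0,0.008,0,0,0,0.667,0.25],[0,0.008,0,0,0,0.667,0.25],[0,0.008,0,0,0,0.667,0.25],[0,0.008,0,0,0,0.667,0.25],[0,0.008,0,0,0,0.667,0.25],[0,0.008,0,0,0,0.667,0.25],[0,0.008,0,0,0,0.667,0.25],[0,0.008,0,0,0,0.667,0.25],[0,0.008,0,0,0,0.667,0.25],[0,0.008,0,0,0,0.667,0.25],[0,0.008,0,0,0,0.667,0.25],[0,0.008,0,0,0,0.667,0.25],[0,0.008,0,0,0,0.667,0.25],[0,0.008,0,0,0,0.667,0.25],[0,0,0,0,0,0,0.25]]]' | sed -n '1,5p'
python3 -c "
from h import *
plan(cur(),knob(1.57,149),n=2);A=cur();print(np.round((A[:3,3]-G0)@R.from_euler('z',GY).as_matrix()*1000,1))"
```

```text
t: 14.55
tcp_pos: [0.5894, 0.0222, 0.1483]
tool_rot: [0.841, 0.541, -0.001, -0.0]
force: [-0.1, 0.0, 0.2]
finger_gap: 0.245
t: 16.05
tcp_pos: [0.6404, -0.048, 0.1509]
tool_rot: [1.0, 0.01, 0.002, 0.001]
force: [-0.3, 0.1, 0.3]
finger_gap: 0.251
n 2 row [-0.003, 0.0089, 0.0012, 0.0058, -0.0184, 0.664] via [ 0.638 -0.055  0.15 ] minz 0.149 end [ 0.635 -0.062  0.149]
[ 23.   92.8 150.9]
```

```bash
python3 -m pendant '[[[-0.002,0.0085,0.001,0,0,0.664,0.25],[-0.002,0.0085,0.001,0,0,0.664,0.25],[0,0.003,0,0,0,0,0.25],[0,0,0,0,0,0,0.25]]]' | sed -n '1,5p'
python3 -m pendant '[[[0,0.003,0,0,0,0,0.25],[0,0.003,0,0,0,0,0.25],[0,0,0,0,0,0,0.25]]]' | sed -n '1,5p'
python3 - <<'E'
from h import *
from station import eyes
A=cur();print(np.round((A[:3,3]-G0)@R.from_euler('z',GY).as_matrix()*1000,1))
d=eyes.snapshot('wrist');w=cloud(d).reshape(-1,3);g=((w-G0)@R.from_euler('z',GY).as_matrix())*1000
k=g[(abs(g[:,2]-149)<3)&(abs(g[:,0]-20)<12)&(abs(g[:,1]-80)<25)]
if len(k):print('knob',len(k),np.round((k.min(0)+k.max(0))/2,1),np.ptp(k,axis=0))
E
```

```text
t: 16.45
tcp_pos: [0.6356, -0.0629, 0.1481]
tool_rot: [0.998, -0.068, 0.001, 0.0]
force: [0.3, 0.6, -0.2]
finger_gap: 0.247
t: 16.75
tcp_pos: [0.6346, -0.0675, 0.1474]
tool_rot: [0.998, -0.069, 0.0, 0.0]
force: [0.2, -0.4, 0.1]
finger_gap: 0.247
[ 19.9  72.6 147.4]
```

```bash
python3 -m pendant '[[[0,0.002,-0.004,0,0,0,0.25],[0,0.003,0,0,0,0,0.25],[0,0,0,0,0,0,0.25]]]' | sed -n '1,5p'
python3 -m pendant '[[[0,0.003,0,0,0,0,0.25],[0,0,0,0,0,0,0.25]]]' | sed -n '1,5p'
python3 - <<'E'
from h import *
from station import eyes
A=cur();print(np.round((A[:3,3]-G0)@R.from_euler('z',GY).as_matrix()*1000,1))
d=eyes.snapshot('wrist');np.savez('pics/k2.npz',A=A,**d);cv2.imwrite('pics/k2.png',d['pixels'][:,:,::-1])
E
```

```text
t: 17.1
tcp_pos: [0.634, -0.0717, 0.1507]
tool_rot: [0.998, -0.069, 0.001, 0.0]
force: [-0.6, 0.4, -0.4]
finger_gap: 0.248
t: 17.3
tcp_pos: [0.6335, -0.074, 0.1504]
tool_rot: [0.998, -0.069, 0.0, 0.0]
force: [-0.0, 0.7, 0.3]
finger_gap: 0.253
[ 19.8  66.1 150.4]
```

View pics/k2.png

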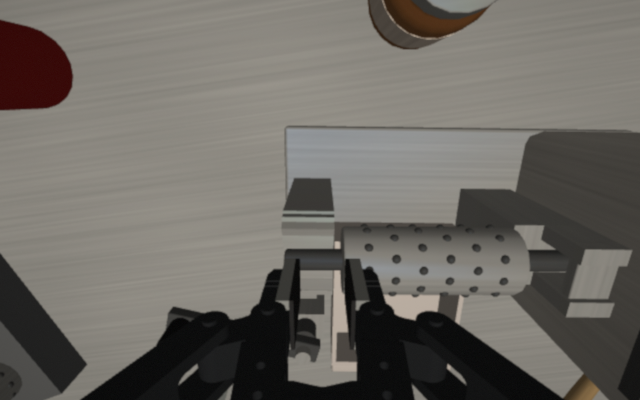

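The wrist view shows the drum seated from its pin at (310,258) to the lip at (590,280). But the keeper still points to +y: its knob is at about (185,320) and its pivot at (305,345), so the knob was not carried. I'll measure why.

Run:
```python
from h import *
Rg=R.from_euler('z',GY).as_matrix()
d=dict(np.load('pics/k2.npz'));W=cloud(d);g=((W-G0)@Rg)*1000
for v,u in((322,180),(315,185),(330,175),(318,170),(340,305),(348,300),(312,180)):print(u,v,np.round(g[v,u],1))
f=g.reshape(-1,3);k=f[(f[:,2]>120)&(f[:,2]<152)&(f[:,0]<0)&(f[:,1]>100)&(f[:,1]<180)]
print(len(k),np.round(k[::max(1,len(k)//12)],0).tolist())
A=d['A'];t=((W.reshape(-1,3)-A[:3,3])@A[:3,:3])*1000
for s in(-1,1):
    q=t[(t[:,1]*s>5)&(t[:,1]*s<30)&(abs(t[:,0])<14)&(t[:,2]>-30)&(t[:,2]<30)]
    if len(q):print('finger',s,len(q),np.round(np.percentile(q,[1,99],axis=0),1).tolist())
```

```text
180 322 [-30.8 153.8 132.9]
185 315 [-31.4 153.8 125.2]
175 330 [-30.6 153.7 140.7]
170 318 [-31.7 162.3 127.8]
305 340 [-50.7  77.1 125.1]
300 348 [-52.8  80.2 130.1]
180 312 [-29.6 157.1 124.5]
623 [[-28.0, 163.0, 121.0], [-29.0, 162.0, 124.0], [-28.0, 162.0, 128.0], [-31.0, 154.0, 125.0], [-31.0, 163.0, 127.0], [-31.0, 150.0, 127.0], [-32.0, 153.0, 128.0], [-31.0, 153.0, 132.0], [-33.0, 151.0, 132.0], [-31.0, 155.0, 137.0], [-32.0, 153.0, 138.0], [-31.0, 158.0, 144.0], [-31.0, 159.0, 150.0]]
finger -1 438 [[-9.5, -24.2, -29.9], [11.9, -10.8, -14.8]]
finger 1 1214 [[-13.4, 10.4, -29.7], [11.7, 29.7, 29.7]]
```

Run:
```python
from h import *
for f in('pics/k1.npz','pics/k2.npz'):
    d=dict(np.load(f));A=d['A'];t=((cloud(d)-A[:3,3])@A[:3,:3])*1000
    for u,v in((290,262),(285,275),(292,285),(293,310),(355,265),(352,290)):print(u,v,np.round(t[v,u],0),end=' ')
    print(np.round((d['eye']-A[:3,3])@A[:3,:3]*1000))
    q=t[240:340,255:300].reshape(-1,3);q=q[(q[:,2]<40)];print(np.round(np.percentile(q,[1,99.5,100],axis=0)),1)
```

```text
290 262 [ 11. -14. -20.] 285 275 [ 11. -15. -33.] 292 285 [  4. -12. -30.] 293 310 [-10. -13. -28.] 355 265 [ 11.  15. -24.] 352 290 [  5.  13. -34.] [  82.    1. -156.]
[[ -9. -26. -73.]
 [ 14. -12. -16.]
 [ 17. -12. -14.]] 1
290 262 [ 11. -14. -21.] 285 275 [ 12. -15. -33.] 292 285 [ 11. -12. -40.] 293 310 [  6. -11. -50.] 355 265 [ 11.  15. -24.] 352 290 [ 11.  12. -44.] [  82.    0. -156.]
[[-70. -24. -73.]
 [ 14. -11.  40.]
 [ 17. -11.  40.]] 1
```

In the camera data the fingertips sit about 14 mm behind the TCP at this opening, so the pads passed just over the knob. I'll go back and go about 28 mm lower. The bar fits between the pads, so it is safe to descend around it.

```bash
python3 -m pendant '[[[0,0,-0.03,0,0,0,0.3],[0,0,-0.03,0,0,0,0.3],[0,0,0,0,0,0,0.3]]]' | sed -n '1,2p'
python3 - <<'E'
from h import *
B=plan(cur(),knob(.28,198))
C=plan(B,knob(.28,122),speed=.025)
E
```

```text
t: 17.65
tcp_pos: [0.636, -0.0744, 0.202]
n 12 row [-0.0, -0.012, 0.0004, 0.0043, -0.0044, -0.8954] via [ 0.628 -0.018  0.2  ] minz 0.198 end [0.589 0.022 0.198]
n 4 row [-0.0, 0.0, 0.0237, -0.0, -0.0, -0.0] via [0.589 0.022 0.16 ] minz 0.122 end [0.589 0.022 0.122]
```

```bash
python3 -m pendant '[[[0,-0.012,0.0004,0.004,-0.004,-0.895,0.3],[0,-0.012,0.0004,0.004,-0.004,-0.895,0.3],[0,-0.012,0.0004,0.004,-0.004,-0.895,0.3],[0,-0.012,0.0004,0.004,-0.004,-0.895,0.3],[0,-0.012,0.0004,0.004,-0.004,-0.895,0.3],[0,-0.012,0.0004,0.004,-0.004,-0.895,0.3],[0,-0.012,0.0004,0.004,-0.004,-0.895,0.3],[0,-0.012,0.0004,0.004,-0.004,-0.895,0.3],[0,-0.012,0.0004,0.004,-0.004,-0.895,0.3],[0,-0.012,0.0004,0.004,-0.004,-0.895,0.3],[0,-0.012,0.0004,0.004,-0.004,-0.895,0.3],[0,-0.012,0.0004,0.004,-0.004,-0.895,0.3],[0,0,0,0,0,0,0.3],[0,0,0,0,0,0,0.3]]]' | sed -n '1,3p'
python3 - <<'E'
from h import *
from station import eyes
A=cur();print('tcp grater',np.round((A[:3,3]-G0)@R.from_euler('z',GY).as_matrix()*1000,1))
d=eyes.snapshot('wrist');t=((cloud(d).reshape(-1,3)-A[:3,3])@A[:3,:3])*1000
h=149-A[2,3]*1000;k=t[(abs(t[:,2]+h)<4)&(abs(t[:,0])<25)&(abs(t[:,1])<11)]
print('knob in tool',len(k),np.round((k.min(0)+k.max(0))/2,1) if len(k) else '')
plan(A,knob(.28,122),n=4)
E
```

```text
t: 19.05
tcp_pos: [0.5865, 0.0229, 0.1945]
tool_rot: [0.84, 0.543, -0.002, -0.003]
tcp grater [-40.2 155.5 194.5]
knob in tool 351 [ 1.6  3.1 46.2]
n 4 row [0.0, 0.0009, 0.0227, -0.0152, 0.0023, -0.0055] via [0.588 0.022 0.158] minz 0.122 end [0.589 0.022 0.122]
```

```bash
python3 -m pendant '[[[0,0.0009,0.0227,-0.015,0,0,0.3],[0,0.0009,0.0227,-0.015,0,0,0.3],[0,0.0009,0.0227,-0.015,0,0,0.3],[0,0,0,0,0,0,0.3]]]' | sed -n '1,4p'
python3 -m pendant '[[[0,0,0.0225,-0.015,0,0,0.3],[0,0,0,0,0,0,0.25],[0,0,0,0,0,0,0.25]]]' | sed -n '1,5p'
python3 -m pendant '[[[0,0.008,0,0,0,0.667,0.25],[0,0.008,0,0,0,0.667,0.25],[0,0.008,0,0,0,0.667,0.25],[0,0.008,0,0,0,0.667,0.25],[0,0,0,0,0,0,0.25]]]' | sed -n '1,5p'
python3 - <<'E'
from h import *
from station import eyes
A=cur();d=eyes.snapshot('wrist');t=((cloud(d).reshape(-1,3)-A[:3,3])@A[:3,:3])*1000
print('tcp grater',np.round((A[:3,3]-G0)@R.from_euler('z',GY).as_matrix()*1000,1))
h=A[2,3]*1000-149;k=t[(abs(t[:,2]-h)<4)&(abs(t[:,0])<25)&(abs(t[:,1])<11)]
print('knob in tool',len(k),np.round((k.min(0)+k.max(0))/2,1) if len(k) else '')
plan(A,knob(1.57,122),n=12)
E
```

```text
t: 19.5
tcp_pos: [0.5868, 0.0219, 0.138]
tool_rot: [0.84, 0.543, -0.003, -0.002]
force: [-1.3, -0.2, -0.1]
t: 19.8
tcp_pos: [0.5887, 0.0219, 0.123]
tool_rot: [0.839, 0.544, -0.0, 0.0]
force: [0.2, -0.9, -0.1]
finger_gap: 0.252
t: 20.3
tcp_pos: [0.6115, 0.0084, 0.1238]
tool_rot: [0.915, 0.403, 0.001, 0.001]
force: [-0.4, 0.3, 0.3]
finger_gap: 0.25
tcp grater [-13.4 144.6 123.8]
knob in tool 866 [  0.4   0.  -25.1]
n 12 row [-0.0005, 0.0081, 0.0002, 0.0016, -0.0015, 0.6726] via [ 0.632 -0.024  0.123] minz 0.122 end [ 0.635 -0.062  0.122]
```

```bash
python3 -m pendant '[[[-0.0005,0.008,0,0,0,0.67,0.25],[-0.0005,0.008,0,0,0,0.67,0.25],[-0.0005,0.008,0,0,0,0.67,0.25],[-0.0005,0.008,0,0,0,0.67,0.25],[-0.0005,0.008,0,0,0,0.67,0.25],[-0.0005,0.008,0,0,0,0.67,0.25],[-0.0005,0.008,0,0,0,0.67,0.25],[-0.0005,0.008,0,0,0,0.67,0.25],[-0.0005,0.008,0,0,0,0.67,0.25],[-0.0005,0.008,0,0,0,0.67,0.25],[0,0,0,0,0,0,0.25]]]' | sed -n '1,5p'
python3 - <<'E'
from h import *
from station import eyes
A=cur();d=eyes.snapshot('wrist');t=((cloud(d).reshape(-1,3)-A[:3,3])@A[:3,:3])*1000
print('tcp grater',np.round((A[:3,3]-G0)@R.from_euler('z',GY).as_matrix()*1000,1))
k=t[(t[:,2]<4)&(t[:,2]>-35)&(abs(t[:,0])<25)&(abs(t[:,1])<9.5)]
for z in(-30,-25,-20,-10,0):
    q=k[abs(k[:,2]-z)<2.5];print(z,len(q),np.round(np.r_[q.min(0),q.max(0)],1) if len(q) else '')
plan(A,knob(1.57,122),n=2)
E
```

```text
t: 21.45
tcp_pos: [0.6352, -0.0488, 0.1233]
tool_rot: [1.0, 0.014, 0.001, 0.001]
force: [0.1, 0.6, -0.4]
finger_gap: 0.25
tcp grater [ 18.   91.3 123.3]
-30 8 [ -0.5  -7.7 -27.9   6.4  -1.2 -27.6]
-25 705 [ -3.4  -9.4 -27.4  10.2   3.3 -22.5]
-20 138 [  4.1  -9.4 -22.5  10.7   3.4 -17.5]
-10 120 [  2.9  -9.5 -12.4  10.5   3.6  -7.5]
0 101 [-22.8  -9.5  -2.5  13.8   4.5   2.5]
n 2 row [0.0002, 0.0084, 0.0008, 0.0049, -0.0058, 0.6912] via [ 0.636 -0.055  0.123] minz 0.122 end [ 0.635 -0.062  0.122]
```

The knob is captured: its centre is 3.5 mm behind the TCP, against the trailing pad. Finishing to the stop.

```bash
python3 -m pendant '[[[0,0.0084,0,0,0,0.69,0.25],[0,0.0084,0,0,0,0.69,0.25],[0,0,0,0,0,0,0.25]]]' | sed -n '1,5p'
python3 -m pendant '[[[0,0.003,0,0,0,0,0.25],[0,0.0025,0,0,0,0,0.25],[0,0,0,0,0,0,0.25]]]' | sed -n '1,5p'
python3 - <<'E'
from h import *
from station import eyes
A=cur();d=eyes.snapshot('wrist');W=cloud(d).reshape(-1,3);t=((W-A[:3,3])@A[:3,:3])*1000
Rg=R.from_euler('z',GY).as_matrix();print('tcp grater',np.round((A[:3,3]-G0)@Rg*1000,1))
k=(abs(t[:,2]+26)<3.5)&(abs(t[:,0])<15)&(abs(t[:,1])<9.5);q=((W[k]-G0)@Rg)*1000
print(k.sum(),np.round(np.r_[q.min(0),q.max(0)],1))
E
```

```text
t: 21.8
tcp_pos: [0.6344, -0.0619, 0.1229]
tool_rot: [0.998, -0.069, -0.0, 0.001]
force: [0.4, 1.0, 0.8]
finger_gap: 0.252
t: 22.1
tcp_pos: [0.634, -0.0661, 0.1227]
tool_rot: [0.998, -0.069, 0.0, 0.0]
force: [0.6, 0.4, 0.6]
finger_gap: 0.25
tcp grater [ 19.2  74.  122.7]
718 [ 15.1  71.2 145.2  29.2  83.4 151.2]
```

```bash
for i in 1 2; do python3 -m pendant '[[[0,0.002,0,0,0,0,0.25],[0,0,0,0,0,0,0.25]]]' | sed -n '2,4p'; done
```

```text
tcp_pos: [0.6339, -0.0664, 0.1226]
tool_rot: [0.998, -0.07, 0.0, -0.001]
force: [0.1, 4.2, 0.9]
tcp_pos: [0.6338, -0.0666, 0.1226]
tool_rot: [0.998, -0.07, 0.0, -0.002]
force: [2.2, 7.5, 0.4]
```

The keeper is at its stop (force rose to 7.5 N). I'll back off, lift, then measure the pan.

```bash
python3 -m pendant '[[[0,-0.007,0,0,0,0,0.25],[0,-0.001,0,0,0,0,0.27],[0,0,-0.03,0,0,0,0.27],[0,0,-0.05,0,0,0,0.27],[0,0,-0.05,0,0,0,0],[0,0,0,0,0,0,0]]]' | sed -n '1,4p'
python3 - <<'E'
from h import *
from station import eyes
Rg=R.from_euler('z',GY).as_matrix()
d=dict(np.load('pics/top0.npz'));g=((cloud(d).reshape(-1,3)-G0)@Rg)*1000
q=g[(g[:,2]>50)&(g[:,2]<62)&(abs(g[:,1])<50)&(g[:,0]<-20)];print('pan rim x',len(q),np.round(np.percentile(q[:,0],[0,2,10,50]),1))
d=eyes.snapshot('wrist');g=((cloud(d).reshape(-1,3)-G0)@Rg)*1000
q=g[(abs(g[:,2]-149)<4)&(abs(g[:,0]-20)<25)&(abs(g[:,1]-85)<30)]
print('knob now',len(q),np.round((q.min(0)+q.max(0))/2,1) if len(q) else '')
A=cur();H=ori(-8,90)
B=plan(A,T(gp([-120,20,260]),H));B=plan(B,T(gp([-230,-8,150]),H));plan(B,T(gp([-230,-8,30]),H))
E
```

```text
t: 23.15
tcp_pos: [0.6384, -0.0648, 0.2332]
tool_rot: [0.998, -0.07, 0.006, 0.003]
force: [1.1, 0.1, 1.1]
pan rim x 91 [-622.2 -603.1 -554.5 -138.3]
knob now 257 [ 22.3  78.3 148.3]
n 15 row [-0.0132, -0.0049, -0.0025, 0.0047, -0.0019, -0.8725] via [ 0.561 -0.05   0.244] minz 0.23 end [ 0.489 -0.1    0.26 ]
n 4 row [-0.0087, -0.0344, 0.0344, 0.0, -0.0, 0.0] via [ 0.432 -0.106  0.205] minz 0.15 end [ 0.376 -0.113  0.15 ]
n 3 row [-0.0, 0.0, 0.05, 0.0, -0.0, 0.0] via [ 0.376 -0.113  0.11 ] minz 0.03 end [ 0.376 -0.113  0.03 ]
```

Run:
```python
from h import *
Rg=R.from_euler('z',GY).as_matrix()
d=dict(np.load('pics/top0.npz'));g=((cloud(d).reshape(-1,3)-G0)@Rg)*1000
q=g[(g[:,2]>48)&(g[:,2]<62)&(abs(g[:,1])<50)&(g[:,0]<-20)&(g[:,0]>-230)];print('pan rim x',len(q),np.round(np.percentile(q[:,0],[0,2,10,50]),1))
A=cur();H=ori(-98,90)
B=plan(A,T(gp([-120,20,250]),H));B=plan(B,T(gp([-195,-8,130]),H));B=plan(B,T(gp([-195,-8,30]),H));plan(B,T(gp([-100,-8,30]),H),speed=.01)
```

```text
pan rim x 78 [-143.3 -143.1 -141.9 -137.1]
n 4 row [-0.0441, 0.0176, -0.0063, 0.0067, -0.0159, 0.0007] via [ 0.563 -0.082  0.24 ] minz 0.23 end [ 0.489 -0.1    0.25 ]
n 4 row [-0.0234, 0.0087, 0.0375, 0.0, -0.0, 0.0] via [ 0.45  -0.109  0.19 ] minz 0.13 end [ 0.41  -0.117  0.13 ]
n 3 row [0.0, 0.0, 0.0417, 0.0, -0.0, 0.0] via [ 0.41  -0.117  0.097] minz 0.03 end [ 0.41  -0.117  0.03 ]
n 10 row [0.0119, -0.0, 0.0, 0.0, -0.0, 0.0] via [ 0.458 -0.124  0.03 ] minz 0.03 end [ 0.505 -0.131  0.03 ]
```

```bash
python3 -m pendant '[[[-0.044,0.0176,-0.0063,0.007,-0.016,0,0],[-0.044,0.0176,-0.0063,0.007,-0.016,0,0],[-0.044,0.0176,-0.0063,0.007,-0.016,0,0],[-0.044,0.0176,-0.0063,0.007,-0.016,0,0],[-0.0234,0.0087,0.0375,0,0,0,0],[-0.0234,0.0087,0.0375,0,0,0,0],[-0.0234,0.0087,0.0375,0,0,0,0],[-0.0234,0.0087,0.0375,0,0,0,0],[0,0,0,0,0,0,0],[0,0,0.0417,0,0,0,0],[0,0,0.0417,0,0,0,0],[0,0,0,0,0,0,0]]]' | sed -n '1,5p'
python3 - <<'E'
from h import *
from station import eyes
A=cur();H=ori(-98,90);plan(A,T(gp([-195,-8,30]),H))
d=eyes.snapshot('wrist');W=cloud(d);t=((W-A[:3,3])@A[:3,:3])*1000;q=t.reshape(-1,3)
q=q[(abs(q[:,1])<25)&(q[:,0]>-20)&(q[:,0]<20)&(q[:,2]<35)];print('tips z max',np.percentile(q[:,2],[90,99,100]).round(1))
g=((W.reshape(-1,3)-G0)@R.from_euler('z',GY).as_matrix())*1000
k=g[(g[:,2]>50)&(g[:,2]<62)&(abs(g[:,1]+5)<40)&(g[:,0]>-165)&(g[:,0]<-90)]
print('rim',len(k),np.round(np.percentile(k[:,0],[0,1,5,20]),1))
E
```

```text
t: 24.4
tcp_pos: [0.4067, -0.115, 0.0585]
tool_rot: [0.998, -0.07, -0.007, -0.003]
force: [-0.3, 0.3, 1.2]
finger_gap: 0.001
n 1 row [0.0055, 0.0026, 0.0355, -0.0406, 0.1153, 0.0027] via [ 0.407 -0.115  0.058] minz 0.03 end [ 0.41  -0.117  0.03 ]
tips z max [-41.4 -22.1 -17.2]
rim 4960 [-144.3 -143.5 -142.8 -140.6]
```

```bash
python3 -m pendant '[[[0.0055,0.0026,0.02,-0.04,0.115,0,0],[0,0,0.022,0,0,0,0],[0,0,0,0,0,0,0]]]' | sed -n '1,4p'
python3 -m pendant '[[[0.0125,0,0,0,0,0,0],[0.0125,0,0,0,0,0,0],[0.0125,0,0,0,0,0,0],[0.0125,0,0,0,0,0,0],[0.0125,0,0,0,0,0,0],[0.0125,0,0,0,0,0,0],[0.0125,0,0,0,0,0,0],[0,0,0,0,0,0,0]]]' | sed -n '1,4p'
python3 -m pendant '[[[0.0125,0,0,0,0,0,0],[0.0125,0,0,0,0,0,0],[0,0,0,0,0,0,0]]]' | sed -n '1,4p'
python3 - <<'E'
from h import *
from station import eyes
A=cur();print((A[:3,3]-G0)@R.from_euler('z',GY).as_matrix()*1000)
d=eyes.snapshot('wrist');g=((cloud(d).reshape(-1,3)-G0)@R.from_euler('z',GY).as_matrix())*1000
k=g[(g[:,2]>50)&(g[:,2]<62)&(abs(abs(g[:,1])-38)<10)&(g[:,0]>-165)&(g[:,0]<-50)]
if len(k):print('rim',len(k),np.round(np.percentile(k[:,0],[0,1,5,20]),1))
E
```

```text
t: 24.75
tcp_pos: [0.4127, -0.1186, 0.0278]
tool_rot: [0.998, -0.069, 0.003, 0.002]
force: [-0.6, -0.4, 0.3]
t: 25.55
tcp_pos: [0.4835, -0.1288, 0.0277]
tool_rot: [0.998, -0.069, 0.004, 0.002]
force: [0.2, -0.0, -0.6]
t: 25.85
tcp_pos: [0.5032, -0.1315, 0.0278]
tool_rot: [0.998, -0.07, 0.004, 0.002]
force: [0.1, -1.3, 0.2]
[-101.27561033   -8.98098121   27.84038609]
rim 3195 [-89.9 -89.1 -88.  -85.6]
```

```bash
python3 -m pendant '[[[0.006,0,0,0,0,0,0],[0.006,0,0,0,0,0,0],[0,0,0,0,0,0,0]]]' | sed -n '2,4p'
python3 -m pendant '[[[0.002,0,0,0,0,0,0],[0.002,0,0,0,0,0,0],[0,0,0,0,0,0,0]]]' | sed -n '2,4p'
```

```text
tcp_pos: [0.5113, -0.1324, 0.0279]
tool_rot: [0.998, -0.07, 0.003, 0.002]
force: [1.0, -0.1, 0.8]
tcp_pos: [0.5138, -0.1327, 0.0279]
tool_rot: [0.998, -0.07, 0.003, 0.001]
force: [-1.2, -0.4, 0.0]
```

```bash
for i in 1 2; do python3 -m pendant '[[[0.003,0,0,0,0,0,0],[0,0,0,0,0,0,0]]]' | sed -n '2,4p'; done
```

```text
tcp_pos: [0.5154, -0.1327, 0.0278]
tool_rot: [0.998, -0.069, 0.002, 0.001]
force: [-2.9, -0.7, 0.9]
tcp_pos: [0.5153, -0.1326, 0.0278]
tool_rot: [0.998, -0.069, -0.0, 0.001]
force: [-7.1, -1.7, 5.2]
```

The pan is at its stop (7 N, no motion). Backing off, lifting, and checking everything.

```bash
python3 -m pendant '[[[-0.006,0,0,0,0,0,0],[-0.025,0,0,0,0,0,0],[-0.05,0,0,0,0,0,0],[-0.03,0,0,0,0,0,0],[0,0,-0.05,0,0,0,0],[0,0,-0.06,0,0,0,0],[0,0,-0.06,0,0,0,0],[0,0,-0.06,0,0,0,0],[0,0,-0.06,0,0,0,0],[0,0,0,0,0,0,0],[0,0,0,0,0,0,0]]]'
python3 - <<'E'
from h import *
from station import eyes
Rg=R.from_euler('z',GY).as_matrix()
d=eyes.snapshot('wrist');g=((cloud(d).reshape(-1,3)-G0)@Rg)*1000
k=g[(g[:,2]>50)&(g[:,2]<62)&(abs(g[:,1])<45)&(g[:,0]>-165)&(g[:,0]<-50)];print('rim',len(k),np.round(np.percentile(k[:,0],[0,1,5]),1))
k=g[(abs(g[:,2]-149)<4)&(abs(g[:,0]-20)<30)&(abs(g[:,1]-80)<30)];print('knob',len(k),np.round((k.min(0)+k.max(0))/2,1) if len(k) else '')
k=g[(g[:,2]>100)&(g[:,2]<140)&(abs(g[:,0])<24)&(abs(g[:,1])<50)]
from scipy.optimize import least_squares
f=least_squares(lambda v:np.hypot(k[:,0]-v[0]-v[1]*k[:,1],k[:,2]-v[2]-v[3]*k[:,1])-.0-22,[0,0,110,0],loss='soft_l1');print('drum x0,slope,z0,slope',len(k),np.round(f.x,3))
s=eyes.snapshot('side');w=cloud(s)
a=cv2.resize(d['pixels'],(480,300));b=cv2.resize(s['pixels'][120:310,190:390],(480,456))
cv2.imwrite('pics/end.png',np.hstack([np.vstack([a,np.zeros((156,480,3),np.uint8)])[:, :400],b[:,:400]])[:,:,::-1])
E
```

```text
t: 28.0
tcp_pos: [0.4305, -0.1206, 0.2609]
tool_rot: [0.998, -0.07, 0.006, 0.002]
force: [-1.1, -0.4, -0.6]
finger_gap: -0.002
gripper_force: 0.0
rim 1210 [-78.1 -78.1 -78. ]
knob 0 
drum x0,slope,z0,slope 838 [6.10000e-01 4.00000e-03 1.10541e+02 5.00000e-03]
```

View pics/end.png

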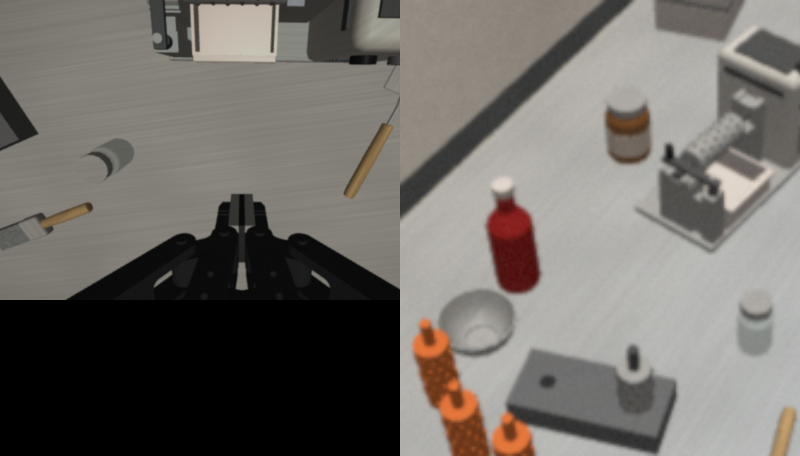

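The side view shows the drum in the grater at (718,140), the keeper across from (720,185) to its knob at (668,150), and the pan home. The spare stands in the rack at (634,380), and nothing else has moved. The drum is level (0.3°) at height 110.5 mm, and the pan rim is at -78 mm.

```bash
python3 -c "
from station import job
print(job.sign_off())"
```

```text
the job is handed in; nothing more can be done
None
```

I handed the job in at about 28 s: the long drum lies level under the lip and in the saddle, the keeper is swung across to its stop, the pan is home, and the short drum still stands in the rack; sign-off returned no verdict.

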